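# Empty the almond kettle and bring it home onto its switch

## Task

Slide the oblong pan in under the copper kettle and tip the kettle over by its crank so that all six almond lumps drop into the pan. Then swing the kettle back upright, easing it down onto the roller-lever microswitch just until it clicks, never pressing the lever on into overtravel, and leave it there, with the pan of lumps standing flat on the bench and the other things on the bench left where they are.

Things in the scene. Friction and masses are not known exactly. Their poses are not given: they have to be found in the camera images.
- cooker: Nut cooker, fixed: steel back housing with a cheek plate forward from each end, kettle slung between them over an open bay. Origin on the bench below the middle of the kettle's pivot axis. Its x axis runs along the pivot: crank at -x (to the robot), switch at +x. It pours to its -y, the bay's open side. Cheeks: |x| 109 to 115 mm, y -45 to 120 mm, 247 mm high. Housing from y = 115 to 220 mm
- bay (a point): Point on the bench in the open bay, 60 mm to the cooker's -y of its origin, axes as the cooker's: a good place for the pan's middle, its long (y) axis along the cooker's y. The bay is clear down to the bench and 218 mm wide between the cheeks. The lumps drop between about 40 mm on the -y side and 100 mm on the +y side of this point
- kettle_center (a point): Middle of the kettle's pivot axis, 220 mm above the bench; turns with the kettle, does not shift. The kettle is a round-bottomed copper bowl; upright, its rim (202 mm across) is 10 mm above the axis and its bottom 85 mm below. The rim never swings lower than 115 mm above the bench
- kettle (a joint): Tilt, rad: 0 = rim level, positive = tipped to the cooker's -y, up to 2.4. A stiff bearing (0.6 N m; 4 to 9 N at the crank) holds it where it is left. Starts at 0.2 to 0.5 with the lumps still in. They have all slid out by about 2.2. Coming back, the dog meets the switch roller at about 0.13, the switch clicks at about 0.05, and below about -0.05 its lever is in overtravel
- grip_center (a point): Centre of the crank's grip: black round bar 22 mm thick, 76 mm long, parallel to the pivot, revolving freely on its pin. 178 mm to -x of the kettle's middle, on a crank arm 120 mm long that is fixed to the kettle: at tilt t (rad) it is at y = 120 sin(0.611 - t), z = 220 + 120 cos(0.611 - t) mm in the cooker's frame. The point's axes spin with the grip: use its position only
- switch_lever (a joint): Roller lever of the black microswitch (50 x 18 x 25 mm) outside the far cheek, rad: 0 = free, positive = pressed down by the dog, a dark steel finger on the kettle's shaft that comes down on the white 12 mm roller as the kettle comes upright. Clicks at 0.115 (roller 5 mm down); beyond 0.25 (11 mm) it is in overtravel. Spring 2.5 N at first, 4 N at the click; the bearing holds the kettle against it
- pan_center (a point): Middle, half-way up, of the loose catch pan: oblong aluminium pan 162 mm (its x) by 265 mm (its y), 65 mm high, 0.4 to 0.75 kg, walls and floor 3 mm, with a flanged rim. Starts on the bench to the cooker's -y side, its long axis roughly in line with the bay
- pan_rim (a point): Top of the rim at the middle of the pan's -y end, the end away from the cooker. Wall and flange together are 11 mm wide, the flange 7 mm high; it can be pinched from above, one finger inside the pan
- cluster1: Lump 1 of 6: a cluster of candied almonds, about 40 mm across, 25 g, hard; origin near its middle. Starts in the kettle
- cluster2: Lump 2 of 6: a cluster of candied almonds, about 40 mm across, 25 g, hard; origin near its middle. Starts in the kettle
- cluster3: Lump 3 of 6: a cluster of candied almonds, about 40 mm across, 25 g, hard; origin near its middle. Starts in the kettle
- cluster4: Lump 4 of 6: a cluster of candied almonds, about 40 mm across, 25 g, hard; origin near its middle. Starts in the kettle
- cluster5: Lump 5 of 6: a cluster of candied almonds, about 40 mm across, 25 g, hard; origin near its middle. Starts in the kettle
- cluster6: Lump 6 of 6: a cluster of candied almonds, about 40 mm across, 25 g, hard; origin near its middle. Starts in the kettle
- sugar_jar: Bystander: clear jar with steel lid, 84 mm across, 120 mm tall; left of the cooker's near end. Origin under its middle
- measuring_cup: Bystander: plain steel cup, 76 mm across, 80 mm tall; near the robot, to the right. Origin under its middle
- scraper: Bystander: dough scraper, steel blade with dark wooden grip along one edge, 130 x 90 mm, 20 mm high; near the robot, ahead of it. Origin under its middle
- pastry_brush: Bystander: pastry brush lying flat, about 200 mm long; near the robot, to the right
- sesame_roll: Bystander: one sesame roll, 100 x 65 x 45 mm; near the robot, to the left. Origin under its middle
- timer: Bystander: white kitchen timer, 60 x 60 mm, 62 mm high; near the robot, to the left. Origin under its middle

How it is judged:
By the outcome, as a careful person would: the job done as asked, in the order asked, and still so for the second after the job is handed in, with the robot touching nothing.
It also fails if it takes over 72 s, if anything falls off the work surface, if the arm or the gripper's body presses on something with over 40 N, if the wrist force passes 120 N, or if a joint passes its speed limit or range.

## Robot

A 7-joint arm with a two-finger parallel gripper is mounted at the origin on the work surface. World frame = base frame: x ahead of the robot, y to its left, z up, the work surface at z = 0. Lengths are in m, angles in rad, forces in N, time in s.
With the tool pointing down it reaches from about 0.35 to 0.9 m from the base axis. Payload 8.1 kg.
Tool frame: the origin (TCP) lies midway between the tips of the shut fingers; the grasp point (between the pads) lies 19 mm behind it; z points along the fingers, y is the line along which they close (so a half turn about z gives the same grasp; the last joint's range is limited). The gripper opens to 92 mm and grips with 3 to 60 N. Pads are 19 mm wide; open, the fingers measure 130 mm over their backs; the gripper's body (75 mm by 190 mm) begins 47 mm behind the grasp point.
Start: joints at [-1.228, 0.434, 0.025, 1.573, -0.012, 1.134, -0.075], TCP at [0.27, 0.564, 0.227] pointing down, gripper open.
Joint ranges: [-2.62, 2.62], [-0.44, 2.09], [-1.27, 1.32], [0.08, 2.57], [-1.32, 4.46], [0.12, 2], [-2.74, 2.74]. Speed limits (rad/s): [2.22, 2.22, 3.01, 3.01, 3.14, 3.14, 3.14].

## Interface

Orientations are given as a rotation vector (axis times angle).
In Python, from cell import arm gives the robot as it stands.
- The arm moves only by the tool send_rows, never from a script. Its argument "increments" is a list of rows, each a list of 3 entries, a list of its own where there are three numbers: the finger opening in cm, from 0 to 9.18, then the shift along the tool's x, y, z in cm, then the turn, a rotation vector about the tool's x, y, z in rad. A call has 1 to 5 rows; each row shifts and turns the commanded pose from where the row before left it, along the tool's axes as they then stand; what a row does not reach is not made up. A row lasts 1/10 s, in which the tool goes at most 50 mm and 8.59 degrees, less where a joint would pass 70% of its speed; a pose out of reach is approached as far as the arm can. A call is refused whole if a number of a shift passes 5 or a number of a turn 0.15, either way. A call with a gripper value outside its range is refused whole. The fingers move at their own pace and stop on an object; "force" is the grip in N (left out, the last holds). Time passes only in rows, so rows that do not move let the fingers close. It gives the time, the measured TCP pose, the force, the opening and the grip force at its end, in the units of the state.
- arm.observe(): the state, without advancing time (a new reading comes with each control period).
- arm.get_image(name): name is "scene" or "top" or "wrist"; returns the picture (400x640x3 uint8, red, green, blue); there is no depth.
- arm.camera_params(name): a dict with "camera_matrix" (3x3 intrinsics, pixels), "R" (3x3) and "t" (3): a world point X has camera coordinates R X + t. Camera axes: x right, y down, z forward; pixel columns grow to the right and rows downward; lengths in m; the calibration is good to about 2 mm. A picture is of the moment at which its call begins: read the wrist's pose just before it. camera_params takes no time and is no camera call; for the wrist camera it gives the pose at the moment of the call.
- arm.sign_off(): hands the job in; it is judged then, once.
The state is a dict: "clock": time; "joints": joint angles; "dq": joint speeds; "joint_efforts": joint torques, N m; "position": TCP position; "ee_rot": TCP orientation; "force": force on the tool from outside, world axes, zero at the start; "ft_torque": the same for the moment, N m; "width": opening from 0.0 (shut) to 1.0 (fully open); "gripper_force": force on a finger pad.
Only numpy, scipy, OpenCV 4.12 (cv2) and the standard library are available. Lean on these libraries where they do the work, as an engineer would, in place of code of your own. Each camera call takes 0.05 s, during which the arm holds its last target. There are 200 camera calls.

## Working session

There is one attempt and no reset: what is moved stays moved. The work goes in short steps, Python scripts to look and compute and a tool call to move; the robot and the scene stay as the last step left them, time stands still between calls to the robot, and variables do not carry over. Pictures are saved under pics/ and viewed, at most 10 in all, crops included, and the job is handed in when it is done.

Besides the shell and the picture viewer there is one more tool, called after "Call:" as name(argument=value, ...), one argument or row to a line, values as JSON. send_rows: Moves the arm, as the interface text tells. Its arguments: {"type":"object","properties":{"increments":{"type":"array"},"force":{"type":"number"}},"required":["increments"]}

```bash
mkdir -p pics; ls
python3 - <<'E'
from cell import arm
import cv2,json
s=arm.observe();print({k:s[k] for k in('clock','position','ee_rot','width','force')})
for n in("scene","top"):
    cv2.imwrite(f"pics/{n}0.png",cv2.cvtColor(arm.get_image(n),cv2.COLOR_RGB2BGR))
    p=arm.camera_params(n);print(n,p)
E
```

```text
pics
{'clock': 0.0, 'position': array([0.26929278, 0.56341294, 0.22597804]), 'ee_rot': array([-6.94480241e-01, -3.06365563e+00,  2.46344766e-03]), 'width': 0.9979298659403922, 'force': array([ 0.06983462, -0.45801181,  0.48971983])}
scene {'camera_matrix': array([[514.54954583,   0.        , 325.0583127 ],
       [  0.        , 514.54954583, 196.50327665],
       [  0.        ,   0.        ,   1.        ]]), 'R': array([[ 0.45267375,  0.89164604,  0.00733583],
       [ 0.76028227, -0.38165789, -0.52565019],
       [-0.46589414,  0.24352535, -0.85066918]]), 't': array([-0.26185946, -0.31097366,  2.05346312])}
top {'camera_matrix': array([[412.74420726,   0.        , 322.6006119 ],
       [  0.        , 412.74420726, 188.86336347],
       [  0.        ,   0.        ,   1.        ]]), 'R': array([[-0.01637025, -0.99981223, -0.01036962],
       [-0.98238013,  0.01801419, -0.18602356],
       [ 0.18617542,  0.00714165, -0.98249056]]), 't': array([0.03102376, 0.53910738, 1.28610093])}
```

View pics/scene0.png

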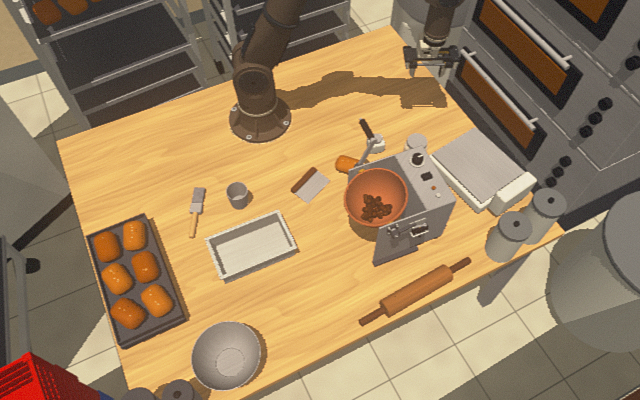

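View pics/top0.png

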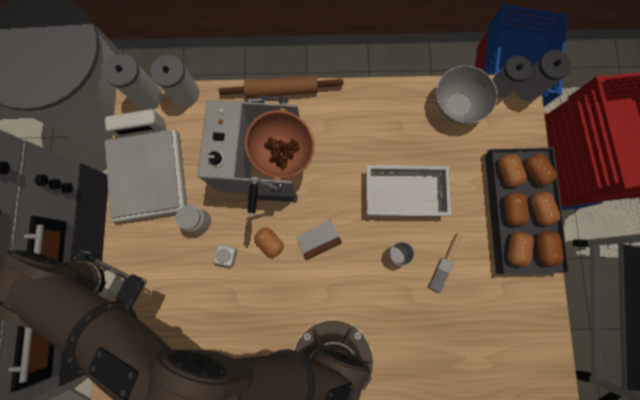

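The scene view shows the cooker around (400,205), grip at about (367,130) and pan at about (252,245). The top view shows the kettle at about (280,143), grip at about (253,195) and pan at about (407,191). I'll zoom in for corners.

```bash
python3 - <<'E'
import cv2,numpy as np
t=cv2.imread('pics/top0.png');s=cv2.imread('pics/scene0.png')
a=cv2.resize(t[85:235,190:340],(600,600),interpolation=cv2.INTER_CUBIC)
cv2.imwrite('pics/c1.png',a)
b=cv2.resize(s[110:270,335:475],(525,600),interpolation=cv2.INTER_CUBIC)
cv2.imwrite('pics/c2.png',b)
E
cat > h.py <<'E'
import numpy as np,cv2
from cell import arm
def ray(n,u,v,P=None):
    p=P or arm.camera_params(n);K,R,t=p['camera_matrix'],np.array(p['R']),np.array(p['t'])
    d=R.T@np.linalg.inv(K)@[u,v,1];return -R.T@t,d/np.linalg.norm(d)
def onz(n,u,v,z,P=None):
    c,d=ray(n,u,v,P);return c+d*(z-c[2])/d[2]
def tri(*rays):
    A=np.zeros((3,3));b=np.zeros(3)
    for c,d in rays:
        M=np.eye(3)-np.outer(d,d);A+=M;b+=M@c
    x=np.linalg.solve(A,b);return x,[float(np.linalg.norm((np.eye(3)-np.outer(d,d))@(x-c))) for c,d in rays]
def proj(n,X,P=None):
    p=P or arm.camera_params(n);q=p['camera_matrix']@(p['R']@np.array(X)+p['t']);return q[:2]/q[2]
E
```

```text
(no output)
```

View pics/c1.png

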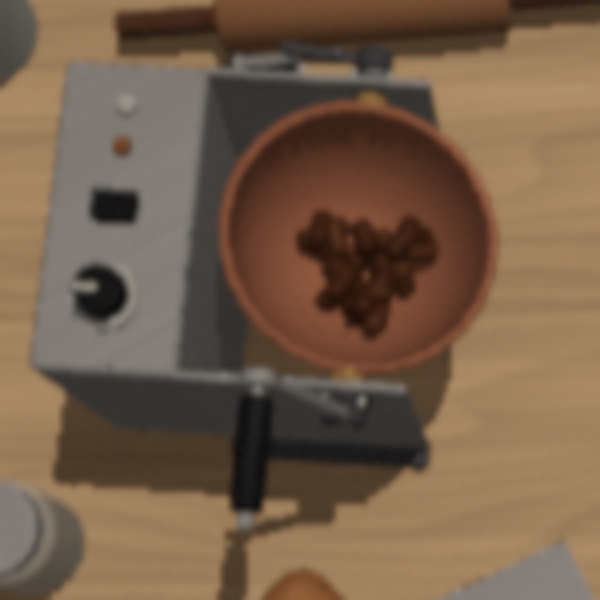

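View pics/c2.png

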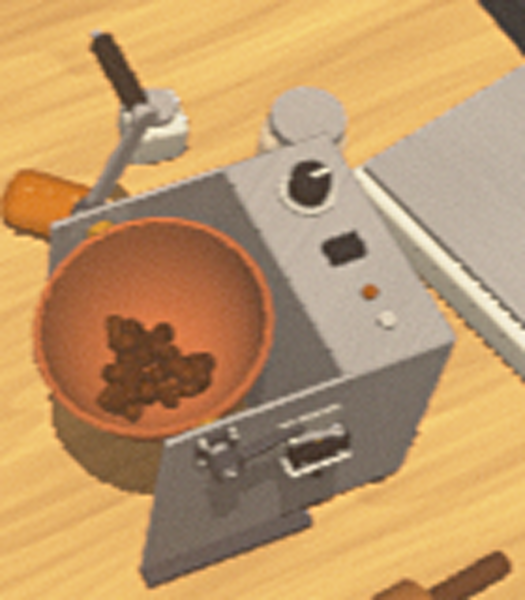

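Run:
```python
from h import *
np.set_printoptions(precision=4,suppress=True)
T=lambda u,v:(190+u/4,85+v/4); S=lambda u,v:(335+u/3.75,110+v/3.75)
pts={'farfront':((430,83),(168,440)),'nearfront':((405,388),(50,228)),'farback':((72,63),(452,340)),'nearback':((33,365),(325,138)),
'gin':((258,392),(133,100)),'gout':((246,512),(98,38))}
for k,(a,b) in pts.items():
    x,e=tri(ray('top',*T(*a)),ray('scene',*S(*b)));print(k,x,np.round(e,4),onz('top',*T(*a),.247))
for n,box in(('top',(350,150,470,235)),('scene',(195,200,310,290))):
    im=cv2.imread(f'pics/{n}0.png');x0,y0,x1,y1=box
    h=cv2.cvtColor(im[y0:y1,x0:x1],cv2.COLOR_BGR2HSV)
    m=((h[...,1]<60)&(h[...,2]>60)).astype(np.uint8)
    m=cv2.morphologyEx(m,cv2.MORPH_CLOSE,np.ones((3,3)))
    cs,_=cv2.findContours(m,cv2.RETR_EXTERNAL,cv2.CHAIN_APPROX_NONE);c=max(cs,key=cv2.contourArea)
    hull=cv2.convexHull(c);q=cv2.approxPolyN(hull,4) if hasattr(cv2,'approxPolyN') else cv2.approxPolyDP(hull,6,True)
    q=q.reshape(-1,2)+[x0,y0];print(n,cv2.contourArea(c),q.tolist())
    w=np.array([onz(n,*p,.065) for p in q]);print(w, [np.linalg.norm(w[i]-w[i-1]).round(4) for i in range(len(w))])
```

```text
farfront [0.7466 0.0906 0.2485] [0.0027 0.0027] [0.7461 0.0882 0.247 ]
nearfront [0.5243 0.1075 0.2432] [0.0006 0.0006] [0.5233 0.1066 0.247 ]
farback [0.7687 0.348  0.2429] [0.0008 0.0008] [0.7667 0.346  0.247 ]
nearback [0.5462 0.3682 0.2401] [0.0008 0.0008] [0.5444 0.3653 0.247 ]
gin [0.5023 0.1915 0.3439] [0.0001 0.0001] [0.5223 0.2084 0.247 ]
gout [0.4273 0.2    0.3371] [0.001 0.001] [0.4389 0.2154 0.247 ]
top 4070.0 [[448, 165], [451, 215], [366, 215], [366, 165]]
[[ 0.6078 -0.3846  0.065 ]
 [ 0.4455 -0.3822  0.065 ]
 [ 0.4502 -0.1143  0.065 ]
 [ 0.6129 -0.1201  0.065 ]] [np.float64(0.2645), np.float64(0.1624), np.float64(0.2679), np.float64(0.1627)]
scene 3725.5 [[300, 252], [222, 284], [205, 238], [278, 209]]
[[ 0.6318 -0.1191  0.065 ]
 [ 0.6217 -0.3852  0.065 ]
 [ 0.4448 -0.3773  0.065 ]
 [ 0.4516 -0.1166  0.065 ]] [np.float64(0.1802), np.float64(0.2663), np.float64(0.1771), np.float64(0.2608)]
```

```bash
cat >> h.py <<'E'
from scipy.spatial.transform import Rotation as Ro
# cooker pose
YAW=-0.085; O=np.array([.639,.1414,0]); CX=np.array([np.cos(YAW),np.sin(YAW),0]); CY=np.array([-np.sin(YAW),np.cos(YAW),0])
def loc(x,y,z): return O+CX*x+CY*y+np.array([0,0,z])
def frame(y,lean=0.):
    """tool pointing down, closing along horizontal y; lean tips pointing towards +y"""
    y=np.array(y,float);y/=np.linalg.norm(y);d=np.array([0,0,-1.])
    z=d*np.cos(lean)+y*np.sin(lean);yy=y*np.cos(lean)-d*np.sin(lean)
    return Ro.from_matrix(np.column_stack([np.cross(yy,z),yy,z]))
def cur():
    s=arm.observe();return np.array(s['position']),Ro.from_rotvec(s['ee_rot'])
def plan(wps,grip,p=None,R=None,dec=1):
    """wps: (pos,Rot,step_m[,minrows]); prints rounded rows"""
    if p is None:p,R=cur()
    rows=[]
    for w in wps:
        P,Q,st=w[:3]
        n=max(1,int(np.ceil(np.linalg.norm(P-p)/st)),int(np.ceil((R.inv()*Q).magnitude()/.13)))
        p0,R0=p,R;rv=(R0.inv()*Q).as_rotvec()
        for i in range(n):
            T=p0+(P-p0)*(i+1)/n;RT=R0*Ro.from_rotvec(rv*(i+1)/n)
            sh=np.round(R.inv().apply(T-p)*100,dec)+0.;tu=np.round((R.inv()*RT).as_rotvec(),2)+0.
            rows.append([grip,sh.tolist(),tu.tolist()]);p=p+R.apply(sh/100);R=R*Ro.from_rotvec(tu)
    for i in range(0,len(rows),5):print(str(rows[i:i+5]).replace(' ',''))
    print('end',p.round(4),R.as_rotvec().round(3));return p,R
E
python3 - <<'E'
from h import *
D=frame([.02,1,0])
A=np.array
plan([(A([.36,.25,.43]),frame([.25,.97,0]),.045),(A([.50,-.15,.36]),D,.045),(A([.526,-.376,.17]),D,.045)],9)
E
```

```text
[[9,[-2.4,-2.7,-2.3],[0.0,0.0,-0.02]],[9,[-2.4,-2.8,-2.2],[0.0,0.0,-0.02]],[9,[-2.3,-2.8,-2.3],[0.0,0.0,-0.02]],[9,[-2.2,-2.8,-2.2],[0.0,0.0,-0.03]],[9,[-2.2,-2.9,-2.3],[0.0,0.0,-0.02]]]
[[9,[-2.1,-3.0,-2.3],[0.0,0.0,-0.02]],[9,[-2.0,-3.0,-2.2],[0.0,0.0,-0.02]],[9,[-2.0,-3.0,-2.3],[0.0,0.0,-0.02]],[9,[-1.9,-3.1,-2.3],[0.0,0.0,-0.02]],[9,[-2.4,-3.5,0.7],[0.0,0.0,-0.02]]]
[[9,[-2.3,-3.6,0.7],[0.0,0.0,-0.03]],[9,[-2.2,-3.6,0.7],[0.0,0.0,-0.02]],[9,[-2.1,-3.7,0.7],[0.0,0.0,-0.02]],[9,[-2.0,-3.7,0.7],[0.0,0.0,-0.03]],[9,[-1.9,-3.8,0.8],[0.0,0.0,-0.02]]]
[[9,[-1.9,-3.8,0.7],[0.0,0.0,-0.03]],[9,[-1.7,-3.9,0.7],[0.0,0.0,-0.02]],[9,[-1.7,-3.9,0.7],[0.0,0.0,-0.02]],[9,[-1.6,-3.9,0.7],[0.0,0.0,-0.03]],[9,[-0.4,-3.2,2.7],[0.0,0.0,0.0]]]
[[9,[-0.4,-3.2,2.7],[0.0,0.0,0.0]],[9,[-0.5,-3.3,2.7],[0.0,0.0,0.0]],[9,[-0.4,-3.2,2.8],[0.0,0.0,0.0]],[9,[-0.4,-3.2,2.7],[0.0,0.0,0.0]],[9,[-0.4,-3.2,2.7],[0.0,0.0,0.0]]]
[[9,[-0.4,-3.2,2.7],[0.0,0.0,0.0]]]
end [ 0.5256 -0.3758  0.1701] [-2.500e-02 -3.141e+00  2.000e-03]
```

Call:
send_rows(
  increments=[
    [9, [-2.4, -2.7, -2.3], [0, 0, -0.02]],
    [9, [-2.4, -2.8, -2.2], [0, 0, -0.02]],
    [9, [-2.3, -2.8, -2.3], [0, 0, -0.02]],
    [9, [-2.2, -2.8, -2.2], [0, 0, -0.03]],
    [9, [-2.2, -2.9, -2.3], [0, 0, -0.02]],
  ],
)

```text
clock: 0.6
position: [0.3202, 0.3882, 0.3402]
ee_rot: [-0.523, -3.097, 0.001]
force: [1.3, 0.2, -0.5]
width: 0.98
gripper_force: 0.0
```

Call:
send_rows(
  increments=[
    [9, [-2.1, -3.0, -2.3], [0, 0, -0.02]],
    [9, [-2.0, -3.0, -2.2], [0, 0, -0.02]],
    [9, [-2.0, -3.0, -2.3], [0, 0, -0.02]],
    [9, [-1.9, -3.1, -2.3], [0, 0, -0.02]],
    [9, [-2.4, -3.5, 0.7], [0, 0, -0.02]],
  ],
)

```text
clock: 1.1
position: [0.3754, 0.2102, 0.4269]
ee_rot: [0.366, 3.116, 0.007]
force: [0.8, -0.5, 0.4]
width: 0.978
gripper_force: 0.0
```

Call:
send_rows(
  increments=[
    [9, [-2.3, -3.6, 0.7], [0, 0, -0.03]],
    [9, [-2.2, -3.6, 0.7], [0, 0, -0.02]],
    [9, [-2.1, -3.7, 0.7], [0, 0, -0.02]],
    [9, [-2.0, -3.7, 0.7], [0, 0, -0.03]],
    [9, [-1.9, -3.8, 0.8], [0, 0, -0.02]],
  ],
)

```text
clock: 1.6
position: [0.4437, 0.0084, 0.3875]
ee_rot: [0.18, 3.136, 0.001]
force: [1.5, 0.0, 0.2]
width: 0.977
gripper_force: 0.0
```

Call:
send_rows(
  increments=[
    [9, [-1.9, -3.8, 0.7], [0, 0, -0.03]],
    [9, [-1.7, -3.9, 0.7], [0, 0, -0.02]],
    [9, [-1.7, -3.9, 0.7], [0, 0, -0.02]],
    [9, [-1.6, -3.9, 0.7], [0, 0, -0.03]],
    [9, [-0.4, -3.2, 2.7], [0, 0, 0]],
  ],
)

```text
clock: 2.1
position: [0.5057, -0.1847, 0.3337]
ee_rot: [0.024, 3.138, -0.003]
force: [0.5, 0.5, -0.4]
width: 0.982
gripper_force: 0.0
```

Call:
send_rows(
  increments=[
    [9, [-0.4, -3.2, 2.7], [0, 0, 0]],
    [9, [-0.5, -3.3, 2.7], [0, 0, 0]],
    [9, [-0.4, -3.2, 2.8], [0, 0, 0]],
    [9, [-0.4, -3.2, 2.7], [0, 0, 0]],
    [9, [-0.4, -3.2, 2.7], [0, 0, 0]],
  ],
)

```text
clock: 2.6
position: [0.5221, -0.3442, 0.1951]
ee_rot: [-0.024, -3.141, -0.001]
force: [0.8, 1.0, 0.8]
width: 0.98
gripper_force: 0.0
```

Run:
```python
from h import *
p,R=cur();P=arm.camera_params('wrist');cv2.imwrite('pics/w1.png',cv2.cvtColor(arm.get_image('wrist'),cv2.COLOR_RGB2BGR))
print(p,-P['R'].T@P['t'])
for y in(-.3834,-.3724):print(proj('wrist',[.45,y,.065],P),proj('wrist',[.527,y,.065],P),proj('wrist',[.60,y,.065],P))
```

```text
[ 0.52214226 -0.34423944  0.19509372] [ 0.45080602 -0.34309149  0.35286691]
[272.51916881 111.85098702] [277.20442257 201.75059206] [281.08898746 276.28675747]
[285.80440177 111.63542878] [289.5790128  201.56509704] [292.7084881  276.12448149]
```

View pics/w1.png

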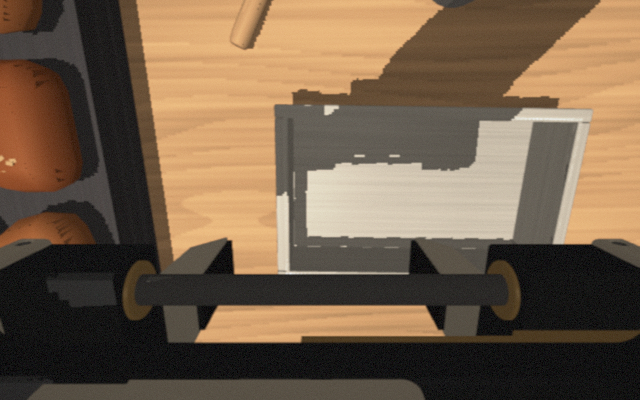

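The wrist view shows the pan from above: -y end edge from (276,106) to (279,272), +y end corner at (592,110).

Run:
```python
from h import *
P=arm.camera_params('wrist')
for q in((276,106),(279,272),(592,110)):print(onz('wrist',*q,.065,P).round(4))
pan=np.array([.01,1,0]);
c=np.array([.529,-.3762,0])
F=frame([.02,1,0],.15)
def tcp(c,F,gz):  # grasp point at c, height gz
    return c+[0,0,gz]+F.apply([0,0,.019])
p,R=plan([(tcp(c,F,.085),F,.04),(tcp(c,F,.056),F,.02)],9)
```

```text
[ 0.4418 -0.3843  0.065 ]
[ 0.5895 -0.3897  0.065 ]
[ 0.4501 -0.1274  0.065 ]
[[9,[-0.3,-0.6,3.1],[-0.04,0.0,0.0]],[9,[-0.3,-0.7,3.1],[-0.04,0.0,0.0]],[9,[-0.2,-0.9,3.1],[-0.03,0.0,0.0]],[9,[-0.3,-0.9,3.0],[-0.04,-0.01,0.0]],[9,[0.0,-0.2,1.4],[0.0,0.0,0.0]]]
[[9,[0.0,-0.2,1.5],[0.0,0.0,0.0]]]
end [ 0.5292 -0.3728  0.0368] [0.033 3.127 0.233]
```

Call:
send_rows(
  increments=[
    [9, [-0.3, -0.6, 3.1], [-0.04, 0, 0]],
    [9, [-0.3, -0.7, 3.1], [-0.04, 0, 0]],
    [9, [-0.2, -0.9, 3.1], [-0.03, 0, 0]],
    [9, [-0.3, -0.9, 3.0], [-0.04, -0.01, 0]],
    [9, [0, -0.2, 1.4], [0, 0, 0]],
  ],
)

```text
clock: 3.15
position: [0.5307, -0.3684, 0.0546]
ee_rot: [0.031, 3.125, 0.237]
force: [0.2, -0.2, 0.7]
width: 0.981
gripper_force: 0.0
```

Call:
send_rows(
  increments=[
    [9, [0, -0.2, 1.5], [0, 0, 0]],
    [9, [0, 0, 0], [0, 0, 0]],
    [3, [0, 0, 0], [0, 0, 0]],
    [0, [0, 0, 0], [0, 0, 0]],
    [0, [0, 0, 0], [0, 0, 0]],
  ],
  force=30,
)

```text
clock: 3.65
position: [0.534, -0.367, 0.0441]
ee_rot: [0.024, 3.12, 0.233]
force: [0.0, -0.1, -0.7]
width: 0.767
gripper_force: 0.0
```

Call:
send_rows(
  increments=[
    [0, [0, 0, 0], [0, 0, 0]],
    [0, [0, 0, 0], [0, 0, 0]],
    [0, [0, 0, 0], [0, 0, 0]],
    [0, [0, 0, 0], [0, 0, 0]],
    [0, [0, 0, 0], [0, 0, 0]],
  ],
)

```text
clock: 4.15
position: [0.5332, -0.367, 0.0427]
ee_rot: [0.026, 3.122, 0.235]
force: [-0.1, -1.1, 0.8]
width: 0.336
gripper_force: 1.0
```

Call:
send_rows(
  increments=[
    [0, [0, 0, 0.5], [0, 0, 0]],
    [0, [0, 0, 0], [0, 0, 0]],
    [0, [0, 0, 0], [0, 0, 0]],
    [0, [0, 0, 0], [0, 0, 0]],
    [0, [0, 0, 0], [0, 0, 0]],
  ],
)

```text
clock: 4.65
position: [0.5331, -0.3658, 0.0375]
ee_rot: [0.025, 3.122, 0.236]
force: [-0.4, -1.3, -3.1]
width: 0.114
gripper_force: 30.0
```

Run:
```python
from h import *
s=arm.observe();print(s['position'],s['width'],s['gripper_force'],s['force'])
for n in('top','scene'):
  cv2.imwrite(f'pics/{n}1.png',cv2.cvtColor(arm.get_image(n),cv2.COLOR_RGB2BGR))
```

```text
[ 0.53307193 -0.36578027  0.03746704] 0.11424058280370541 29.99281763099134 [-0.36149758 -1.33358907 -3.08339605]
```

Run:
```python
from h import *
print([onz('top',*q,.01).round(3)[:2].tolist() for q in((296,238),(332,221),(341,242),(303,258))])
F=frame([.085,1,0],.15);z=.0375-.0
off=F.apply([0,0,.019])[:2]
def T(y):
    q=loc(.004,y-.127,0);q[:2]+=off;q[2]=z;return q
p,R=plan([(T(-.23),F,.025),(T(-.068),F,.025)],0)
```

```text
[[0.385, 0.112], [0.439, -0.007], [0.37, -0.035], [0.321, 0.089]]
[[0,[-1.1,2.2,0.3],[0.0,0.0,0.01]],[0,[-1.1,2.2,0.4],[0.0,0.0,0.01]],[0,[-1.0,2.2,0.3],[0.0,0.0,0.01]],[0,[-1.1,2.2,0.4],[0.0,0.0,0.01]],[0,[-1.0,2.3,0.3],[0.0,0.0,0.01]]]
[[0,[-1.0,2.2,0.4],[0.0,0.0,0.01]],[0,[-1.0,2.3,0.3],[0.0,0.0,0.01]],[0,[0.0,2.3,0.3],[0.0,0.0,0.0]],[0,[0.0,2.3,0.4],[0.0,0.0,0.0]],[0,[0.0,2.2,0.3],[0.0,0.0,0.0]]]
[[0,[0.0,2.3,0.4],[0.0,0.0,0.0]],[0,[0.0,2.3,0.3],[0.0,0.0,0.0]],[0,[0.1,2.3,0.4],[0.0,0.0,0.0]],[0,[0.0,2.3,0.3],[0.0,0.0,0.0]]]
end [ 0.6264 -0.0502  0.038 ] [0.135 3.124 0.236]
```

Call:
send_rows(
  increments=[
    [0, [-0.6, 1.2, 0.2], [0, 0, 0]],
    [0, [-1.1, 2.2, 0.3], [0, 0, 0.01]],
    [0, [-1.1, 2.2, 0.4], [0, 0, 0.01]],
    [0, [-1.0, 2.2, 0.3], [0, 0, 0.02]],
    [0, [-1.1, 2.2, 0.4], [0, 0, 0.01]],
  ],
  force=60,
)

```text
clock: 5.25
position: [0.5855, -0.2652, 0.0373]
ee_rot: [0.104, 3.124, 0.236]
force: [-1.4, -4.3, 2.3]
width: 0.105
gripper_force: 60.2
```

Call:
send_rows(
  increments=[
    [0, [-1.0, 2.2, 0.3], [0, 0, 0.01]],
    [0, [-1.0, 2.2, 0.4], [0, 0, 0.01]],
    [0, [-0.5, 1.1, 0.2], [0, 0, 0]],
    [0, [0, 0, 0], [0, 0, 0]],
    [0, [0, 0, 0], [0, 0, 0]],
  ],
)

```text
clock: 5.75
position: [0.6155, -0.2104, 0.0373]
ee_rot: [0.131, 3.123, 0.24]
force: [0.9, 6.0, 5.0]
width: 0.11
gripper_force: 60.0
```

Run:
```python
from h import *
s=arm.observe();print(s['clock'],s['position'],s['ee_rot'],s['width'],s['force'])
im=cv2.cvtColor(arm.get_image('top'),cv2.COLOR_RGB2BGR);cv2.imwrite('pics/top2.png',im)
cv2.imwrite('pics/top2c.png',cv2.resize(im[85:235,200:400],(800,600),interpolation=cv2.INTER_CUBIC))
F=frame([.085,1,0],.15);off=F.apply([0,0,.019])[:2]
q=loc(.004,-.068-.127,0);q[:2]+=off;q[2]=.0375
plan([(q,F,.025)],0)
```

```text
5.75 [ 0.61546651 -0.21043295  0.03729221] [0.13130892 3.12301832 0.23977127] 0.11019391819060938 [0.91340208 5.98042007 4.97931994]
[[0,[0.0,2.3,0.3],[0.0,0.0,0.0]],[0,[0.1,2.2,0.4],[0.0,0.0,0.0]],[0,[0.0,2.3,0.3],[0.0,0.0,0.0]],[0,[0.0,2.3,0.4],[0.0,0.0,0.0]],[0,[0.1,2.2,0.3],[0.0,0.0,0.0]]]
[[0,[0.0,2.3,0.4],[0.0,0.0,0.0]],[0,[0.0,2.3,0.3],[0.0,0.0,0.0]]]
end [ 0.6269 -0.0504  0.0379] [0.132 3.123 0.24 ]
```

View pics/top2c.png

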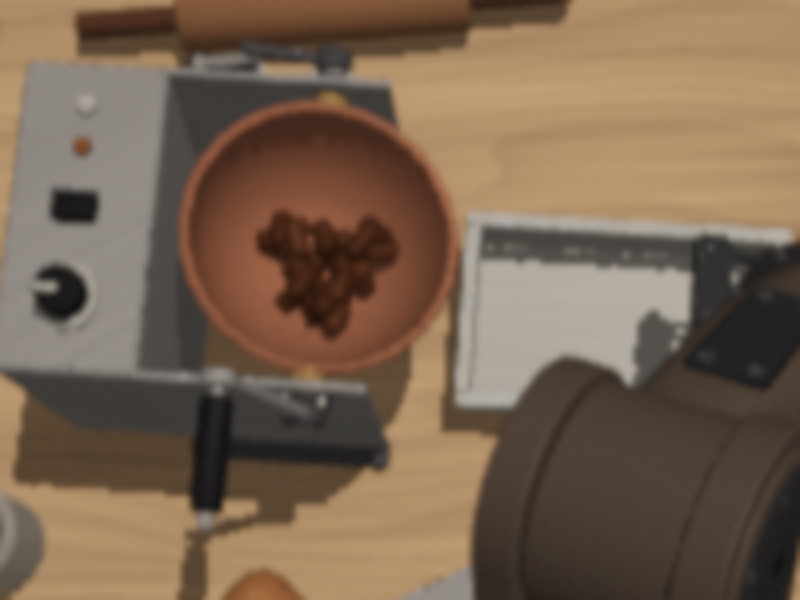

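The top view shows the pan aligned with the bay, its +y end corners at about (317,138) and (314,187) in full-picture pixels.

Run:
```python
from h import *
for q in((317,138.25),(313.75,187),(200+788/4,85+230/4)):
    w=onz('top',*q,.065);d=w-O;print(w.round(4),(d@CX).round(4),(d@CY).round(4))
```

```text
[0.7062 0.0372 0.065 ] 0.0758 -0.0982
[0.5435 0.0498 0.065 ] -0.0874 -0.0993
[ 0.6865 -0.224   0.065 ] 0.0784 -0.36
```

Call:
send_rows(
  increments=[
    [0, [0, 1.2, 0.2], [0, 0, 0]],
    [0, [0.1, 2.2, 0.3], [0, 0, 0]],
    [0, [0, 2.3, 0.4], [0, 0, 0]],
    [0, [0, 2.3, 0.3], [0, 0, 0]],
    [0, [0.1, 2.2, 0.4], [0, 0, 0]],
  ],
)

```text
clock: 6.3
position: [0.6222, -0.1123, 0.0372]
ee_rot: [0.139, 3.121, 0.23]
force: [-0.9, -8.5, 11.4]
width: 0.106
gripper_force: 60.0
```

Call:
send_rows(
  increments=[
    [0, [-0.1, 2.3, 0.3], [0, 0, 0]],
    [0, [-0.2, 2.2, 0.4], [0, 0, 0]],
    [0, [-0.1, 1.2, 0.1], [0, 0, 0]],
    [0, [0, 0.3, 0], [0, 0, 0]],
    [0, [0, 0, 0], [0, 0, 0]],
  ],
)

```text
clock: 6.8
position: [0.6307, -0.049, 0.0373]
ee_rot: [0.134, 3.124, 0.237]
force: [0.9, 2.3, 2.8]
width: 0.109
gripper_force: 60.0
```

Run:
```python
from h import *
s=arm.observe();print(s['clock'],s['position'],s['ee_rot'],s['width'],s['force'])
p=s['position']-Ro.from_rotvec(s['ee_rot']).apply([0,0,.019]);d=p-O;print('grasp local',d@CX,d@CY,p[2])
```

```text
6.8 [ 0.63072629 -0.04899019  0.03729877] [0.13435049 3.12382579 0.23720345] 0.10906090460841131 [0.9334025  2.34997644 2.84286695]
grasp local 0.007928677991297563 -0.1932736950080875 0.05608099273271519
```

Call:
send_rows(
  increments=[
    [6, [0, 0, 0], [0, 0, 0]],
    [6, [0, 0, 0], [0, 0, 0]],
    [6, [0, 0, 0], [0, 0, 0]],
    [6, [0, 0, 0], [0, 0, 0]],
    [6, [0, 0, -2], [0, 0, 0]],
  ],
  force=30,
)

```text
clock: 7.3
position: [0.6286, -0.0523, 0.0549]
ee_rot: [0.135, 3.128, 0.236]
force: [1.1, 0.1, 0.7]
width: 0.491
gripper_force: 0.0
```

Call:
send_rows(
  increments=[
    [6, [0, 0, -3], [0, 0, 0]],
    [6, [0, 0, -3], [0, 0, 0]],
    [6, [0, 0, -4], [0, 0, 0]],
    [7, [0, -1, -4], [0, 0, 0]],
    [8, [0, -1, -4], [0, 0, 0]],
  ],
)

```text
clock: 7.8
position: [0.6261, -0.0999, 0.2335]
ee_rot: [0.135, 3.124, 0.235]
force: [-0.2, -0.6, -0.3]
width: 0.78
gripper_force: 0.0
```

```bash
cat >> h.py <<'E'
FC=frame(CY)
def grip(t,x=-.188): return loc(x,.12*np.sin(.611-t),.22+.12*np.cos(.611-t))
def gtcp(t,x=-.188): return grip(t,x)-[0,0,.019]
E
python3 - <<'E'
from h import *
s=arm.observe();print(s['clock'],s['position'],s['ee_rot'],s['width'],s['force'])
g=gtcp(.295);print(g)
a=g.copy();a[2]=.43
plan([(np.array([.60,-.12,.36]),frame(CY,.05),.045),(a,FC,.045),(g,FC,.03)],9)
E
```

```text
7.8 [ 0.6260873  -0.09987904  0.23348879] [0.1348275  3.12423666 0.23514382] 0.7797391088098944 [-0.21401141 -0.5967428  -0.33816056]
[0.45484475 0.19451818 0.31505833]
[[9,[0.8,-0.1,-4.3],[0.03,0.0,0.0]],[9,[0.8,-0.2,-4.3],[0.04,0.0,0.0]],[9,[0.8,-0.4,-4.2],[0.03,0.0,0.0]],[9,[2.2,3.8,-0.7],[0.01,0.0,0.0]],[9,[2.1,3.8,-0.7],[0.0,0.0,0.0]]]
[[9,[2.2,3.8,-0.7],[0.01,0.0,0.0]],[9,[2.1,3.8,-0.8],[0.01,0.0,0.0]],[9,[2.2,3.7,-0.8],[0.0,0.0,0.0]],[9,[2.1,3.8,-0.8],[0.01,0.0,0.0]],[9,[2.2,3.8,-0.8],[0.0,0.0,0.0]]]
[[9,[2.1,3.7,-0.9],[0.01,0.0,0.0]],[9,[0.0,0.0,2.9],[0.0,0.0,0.0]],[9,[0.0,0.0,2.9],[0.0,0.0,0.0]],[9,[0.0,0.0,2.8],[0.0,0.0,0.0]],[9,[0.0,0.0,2.9],[0.0,0.0,0.0]]]
end [0.4548 0.1943 0.3154] [-0.135 -3.138 -0.   ]
```

Call:
send_rows(
  increments=[
    [9, [0.8, -0.1, -4.3], [0.03, 0, 0]],
    [9, [0.8, -0.2, -4.3], [0.04, 0, 0]],
    [9, [0.8, -0.4, -4.2], [0.03, 0, 0]],
    [9, [2.2, 3.8, -0.7], [0.01, 0, 0]],
    [9, [2.1, 3.8, -0.7], [0, 0, 0]],
  ],
)

```text
clock: 8.3
position: [0.5641, -0.0412, 0.3771]
ee_rot: [0.14, 3.135, 0.062]
force: [0.9, 1.9, -0.6]
width: 0.981
gripper_force: 0.0
```

Call:
send_rows(
  increments=[
    [9, [2.2, 3.8, -0.7], [0.01, 0, 0]],
    [9, [2.1, 3.8, -0.8], [0.01, 0, 0]],
    [9, [2.2, 3.7, -0.8], [0, 0, 0]],
    [9, [2.1, 3.8, -0.8], [0.01, 0, 0]],
    [9, [2.2, 3.8, -0.8], [0, 0, 0]],
  ],
)

```text
clock: 8.8
position: [0.472, 0.1573, 0.4199]
ee_rot: [0.136, 3.138, 0.016]
force: [0.6, 0.5, -0.3]
width: 0.982
gripper_force: 0.0
```

Call:
send_rows(
  increments=[
    [9, [2.1, 3.7, -0.9], [0.01, 0, 0]],
    [9, [0, 0, 2.9], [0, 0, 0]],
    [9, [0, 0, 0], [0, 0, 0]],
    [9, [0, 0, 0], [0, 0, 0]],
  ],
)

```text
clock: 9.2
position: [0.4554, 0.1934, 0.4]
ee_rot: [-0.138, -3.137, 0.001]
force: [-0.2, -0.2, -0.6]
width: 0.984
gripper_force: 0.0
```

Run:
```python
from h import *
P=arm.camera_params('wrist')
s=arm.observe();print(s['clock'],s['position'],s['ee_rot'],s['force'])
w=cv2.cvtColor(arm.get_image('wrist'),cv2.COLOR_RGB2BGR)
t=cv2.cvtColor(arm.get_image('top'),cv2.COLOR_RGB2BGR)
sc=cv2.cvtColor(arm.get_image('scene'),cv2.COLOR_RGB2BGR)
cv2.imwrite('pics/w3.png',w);cv2.imwrite('pics/top3.png',t);cv2.imwrite('pics/sc3.png',sc)
c=np.zeros((600,800,3),np.uint8);c[:300,:480]=cv2.resize(w,(480,300));c[300:,:400]=cv2.resize(t[85:235,190:390],(400,300));c[300:,400:]=cv2.resize(sc[110:290,235:475],(400,300));cv2.imwrite('pics/m3.png',c)
g=grip(.295);print(proj('wrist',g,P),proj('wrist',grip(.295,-.216),P),proj('wrist',grip(.295,-.14),P))
```

```text
9.2 [0.45537877 0.19344818 0.39999974] [-1.38152276e-01 -3.13718919e+00  9.60857445e-04] [-0.24647653 -0.24447016 -0.58682174]
[322.7164895  217.04521942] [322.64320559 177.58020132] [322.83189024 279.19107984]
```

View pics/m3.png

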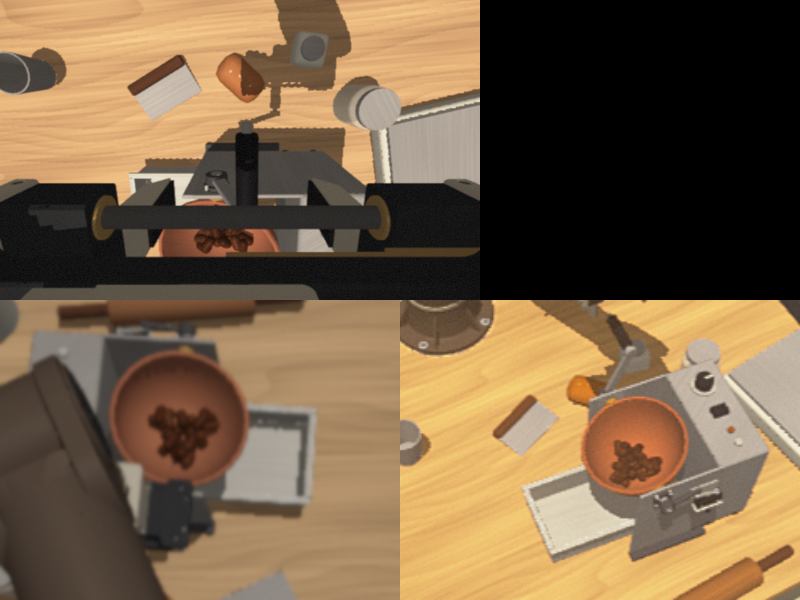

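The wrist view shows the grip centred between the fingers (column 329, predicted 323), with the pan already sitting in the bay and all lumps still in the kettle.

Call:
send_rows(
  increments=[
    [9, [0, 0.2, 2.9], [0, 0, 0]],
    [9, [0, 0.2, 2.9], [0, 0, 0]],
    [5, [0, 0.1, 2.8], [0, 0, 0]],
    [2, [0, 0, 0], [0, 0, 0]],
    [1, [0, 0, 0], [0, 0, 0]],
  ],
  force=25,
)

```text
clock: 9.85
position: [0.4563, 0.1992, 0.3149]
ee_rot: [-0.138, -3.138, -0.001]
force: [0.1, -0.5, 0.2]
width: 0.769
gripper_force: 0.0
```

Call:
send_rows(
  increments=[
    [0, [0, 0, 0], [0, 0, 0]],
    [0, [0, 0, 0], [0, 0, 0]],
    [0, [0, 0, 0], [0, 0, 0]],
    [0, [0, 0, 0], [0, 0, 0]],
    [0, [0, 0, 0], [0, 0, 0]],
  ],
)

```text
clock: 10.35
position: [0.4558, 0.1998, 0.3141]
ee_rot: [-0.135, -3.138, -0.001]
force: [-0.4, 0.1, 0.1]
width: 0.333
gripper_force: 0.0
```

Run:
```python
from h import *
s=arm.observe();print(s['clock'],s['position'],s['ee_rot'],s['width'],s['gripper_force'],s['force'])
p=s['position']-Ro.from_rotvec(s['ee_rot']).apply([0,0,.019]);d=p-O;print('grasp local',d@CX,d@CY,p[2], .611-np.arctan2(d@CY,p[2]-.22))
for q in((348,139),(342,186.5)):
    w=onz('top',*q,.065);d=w-O;print(w.round(4),(d@CX).round(4),(d@CY).round(4))
```

```text
10.35 [0.45580981 0.19976881 0.31411146] [-1.35492326e-01 -3.13840458e+00 -1.03162397e-03] 0.33343780961948266 0.0 [-0.44744915  0.11905012  0.11294959]
grasp local -0.187478650151582 0.042593400657083814 0.3331114561066899 0.250861193226087
[ 0.7016 -0.0644  0.065 ] 0.0798 -0.1997
[ 0.5434 -0.0407  0.065 ] -0.0798 -0.1896
```

Call:
send_rows(
  increments=[
    [0, [0, 0, 0], [0, 0, 0]],
    [0, [0, 0, 0], [0, 0, 0]],
    [0, [0, 0, 0], [0, 0, 0]],
    [0, [0, 0, 0], [0, 0, 0]],
  ],
)

```text
clock: 10.75
position: [0.4557, 0.1995, 0.3138]
ee_rot: [-0.136, -3.138, -0.0]
force: [-0.5, -0.9, 0.6]
width: 0.23
gripper_force: 25.0
```

Run:
```python
from h import *
s=arm.observe();print(s['clock'],s['position'],s['ee_rot'],s['width'],s['gripper_force'],s['force'])
p=s['position']-Ro.from_rotvec(s['ee_rot']).apply([0,0,.019]);d=p-O;t0=.611-np.arctan2(d@CY,p[2]-.22);print('grasp local',d@CX,d@CY,p[2],t0)
x=d@CX
plan([(gtcp(t,x),FC,.05) for t in np.linspace(t0,2.3,22)[1:]],0)
```

```text
10.75 [0.45571157 0.1995401  0.31383754] [-1.35786004e-01 -3.13800229e+00 -2.00131886e-04] 0.22983342919298466 25.000895261764526 [-0.51678047 -0.85613411  0.61284045]
grasp local -0.18755014424230917 0.04236753175242778 0.3328375346493295 0.25181405603162543
[[0,[0.0,-1.1,-0.3],[0.0,0.0,0.0]],[0,[0.0,-1.2,-0.3],[0.0,0.0,0.0]],[0,[0.0,-1.1,-0.1],[0.0,0.0,0.0]],[0,[0.0,-1.2,0.0],[0.0,0.0,0.0]],[0,[0.0,-1.2,0.1],[0.0,0.0,0.0]]]
[[0,[0.0,-1.1,0.2],[0.0,0.0,0.0]],[0,[0.0,-1.2,0.3],[0.0,0.0,0.0]],[0,[0.0,-1.0,0.4],[0.0,0.0,0.0]],[0,[0.0,-1.1,0.6],[0.0,0.0,0.0]],[0,[0.0,-1.0,0.6],[0.0,0.0,0.0]]]
[[0,[0.0,-0.9,0.7],[0.0,0.0,0.0]],[0,[0.0,-0.8,0.8],[0.0,0.0,0.0]],[0,[0.0,-0.8,0.9],[0.0,0.0,0.0]],[0,[0.0,-0.7,1.0],[0.0,0.0,0.0]],[0,[0.0,-0.6,1.0],[0.0,0.0,0.0]]]
[[0,[0.0,-0.4,1.0],[0.0,0.0,0.0]],[0,[0.0,-0.4,1.2],[0.0,0.0,0.0]],[0,[0.0,-0.3,1.1],[0.0,0.0,0.0]],[0,[0.0,-0.1,1.2],[0.0,0.0,0.0]],[0,[0.0,0.0,1.1],[0.0,0.0,0.0]]]
[[0,[0.0,0.0,1.2],[0.0,0.0,0.0]]]
end [0.4416 0.0382 0.1868] [-0.136 -3.138 -0.   ]
```

Call:
send_rows(
  increments=[
    [0, [0, -1.1, -0.3], [0, 0, 0]],
    [0, [0, -1.2, -0.3], [0, 0, 0]],
    [0, [0, -1.1, -0.1], [0, 0, 0]],
    [0, [0, -1.2, 0], [0, 0, 0]],
    [0, [0, -1.2, 0.1], [0, 0, 0]],
  ],
)

```text
clock: 11.25
position: [0.4512, 0.1439, 0.3205]
ee_rot: [0.132, 3.138, 0.006]
force: [2.0, 7.7, -1.3]
width: 0.23
gripper_force: 25.0
```

Call:
send_rows(
  increments=[
    [0, [0, -0.6, 0.1], [0, 0, 0]],
    [0, [0, -0.5, 0.1], [0, 0, 0]],
    [0, [0, -0.6, 0.1], [0, 0, 0]],
    [0, [0, -0.6, 0.2], [0, 0, 0]],
    [0, [0, -0.5, 0.2], [0, 0, 0]],
  ],
)

```text
clock: 11.75
position: [0.449, 0.116, 0.3136]
ee_rot: [0.133, 3.137, 0.006]
force: [0.2, 5.3, 5.2]
width: 0.231
gripper_force: 25.0
```

```bash
cat >> h.py <<'E'
def where():
    s=arm.observe();p=s['position']-Ro.from_rotvec(s['ee_rot']).apply([0,0,.019]);d=p-O;y=d@CY;z=p[2]-.22
    t=.611-np.arctan2(y,z);print(s['clock'],'local',(d@CX).round(4),y.round(4),z.round(4),'r',np.hypot(y,z).round(4),'t',t.round(3),'F',s['force'].round(1),'w',s['width'].round(3),s['gripper_force'].round(1))
    return d@CX,t
E
python3 - <<'E'
from h import *
x,t0=where()
plan([(gtcp(t,x),FC,.05) for t in np.linspace(t0,2.3,28)[1:]],0)
E
```

```text
Traceback (most recent call last):
  File "h.py", line 45, in where
    t=.611-np.arctan2(y,z);print(s['clock'],'local',(d@CX).round(4),y.round(4),z.round(4),'r',np.hypot(y,z).round(4),'t',t.round(3),'F',s['force'].round(1),'w',s['width'].round(3),s['gripper_force'].round(1))
                                                                                                                                                                ^^^^^^^^^^^^^^^^
AttributeError: 'float' object has no attribute 'round'
```

```bash
sed -i "s/'w',.*$/'w',round(float(s['width']),3))/" h.py
python3 - <<'E'
from h import *
x,t0=where()
plan([(gtcp(t,x),FC,.05) for t in np.linspace(t0,2.3,26)[1:]],0)
E
```

```text
11.75 local -0.1872 -0.0415 0.1126 r 0.12 t 0.964 F [0.2 5.3 5.2] w 0.231
[[0,[0.0,-0.6,0.2],[0.0,0.0,0.0]],[0,[0.0,-0.6,0.3],[0.0,0.0,0.0]],[0,[0.0,-0.6,0.3],[0.0,0.0,0.0]],[0,[0.0,-0.5,0.3],[0.0,0.0,0.0]],[0,[0.0,-0.5,0.4],[0.0,0.0,0.0]]]
[[0,[0.0,-0.6,0.4],[0.0,0.0,0.0]],[0,[0.0,-0.4,0.4],[0.0,0.0,0.0]],[0,[0.0,-0.5,0.4],[0.0,0.0,0.0]],[0,[0.0,-0.5,0.5],[0.0,0.0,0.0]],[0,[0.0,-0.4,0.5],[0.0,0.0,0.0]]]
[[0,[0.0,-0.4,0.5],[0.0,0.0,0.0]],[0,[0.0,-0.3,0.5],[0.0,0.0,0.0]],[0,[0.0,-0.4,0.5],[0.0,0.0,0.0]],[0,[0.0,-0.3,0.6],[0.0,0.0,0.0]],[0,[0.0,-0.3,0.6],[0.0,0.0,0.0]]]
[[0,[0.0,-0.2,0.6],[0.0,0.0,0.0]],[0,[0.0,-0.2,0.6],[0.0,0.0,0.0]],[0,[0.0,-0.2,0.6],[0.0,0.0,0.0]],[0,[0.0,-0.1,0.6],[0.0,0.0,0.0]],[0,[0.0,-0.2,0.7],[0.0,0.0,0.0]]]
[[0,[0.0,0.0,0.6],[0.0,0.0,0.0]],[0,[0.0,-0.1,0.6],[0.0,0.0,0.0]],[0,[0.0,0.0,0.7],[0.0,0.0,0.0]],[0,[0.0,0.0,0.6],[0.0,0.0,0.0]],[0,[0.0,0.1,0.6],[0.0,0.0,0.0]]]
end [0.4426 0.0388 0.1873] [0.133 3.137 0.006]
```

Call:
send_rows(
  increments=[
    [0, [0, -0.6, 0.2], [0, 0, 0]],
    [0, [0, -0.6, 0.3], [0, 0, 0]],
    [0, [0, -0.6, 0.3], [0, 0, 0]],
    [0, [0, -0.5, 0.3], [0, 0, 0]],
    [0, [0, -0.5, 0.4], [0, 0, 0]],
  ],
)

```text
clock: 12.25
position: [0.4467, 0.0881, 0.2987]
ee_rot: [0.133, 3.137, 0.006]
force: [0.1, 5.4, 5.9]
width: 0.237
gripper_force: 25.0
```

Call:
send_rows(
  increments=[
    [0, [0, -0.6, 0.4], [0, 0, 0]],
    [0, [0, -0.4, 0.4], [0, 0, 0]],
    [0, [0, -0.5, 0.4], [0, 0, 0]],
    [0, [0, -0.5, 0.5], [0, 0, 0]],
    [0, [0, -0.4, 0.5], [0, 0, 0]],
  ],
)

```text
clock: 12.75
position: [0.4448, 0.0646, 0.2765]
ee_rot: [0.132, 3.137, 0.007]
force: [1.7, 9.0, 2.6]
width: 0.235
gripper_force: 25.0
```

Call:
send_rows(
  increments=[
    [0, [0, -0.4, 0.5], [0, 0, 0]],
    [0, [0, -0.3, 0.5], [0, 0, 0]],
    [0, [0, -0.4, 0.5], [0, 0, 0]],
    [0, [0, -0.3, 0.6], [0, 0, 0]],
    [0, [0, -0.3, 0.6], [0, 0, 0]],
  ],
)

```text
clock: 13.25
position: [0.4435, 0.0483, 0.2495]
ee_rot: [0.132, 3.137, 0.007]
force: [2.0, 11.8, 2.7]
width: 0.232
gripper_force: 25.0
```

Run:
```python
from h import *
x,t0=where()
plan([(gtcp(t,x),FC,.05) for t in np.linspace(t0,2.32,13)[1:]],0)
```

```text
13.25 local -0.1869 -0.1095 0.0485 r 0.1197 t 1.765 F [ 2.  11.8  2.7] w 0.232
[[0,[0.0,-0.2,0.5],[0.0,0.0,0.0]],[0,[0.0,-0.2,0.5],[0.0,0.0,0.0]],[0,[0.0,-0.2,0.6],[0.0,0.0,0.0]],[0,[0.0,-0.1,0.5],[0.0,0.0,0.0]],[0,[0.0,-0.2,0.5],[0.0,0.0,0.0]]]
[[0,[0.0,-0.1,0.6],[0.0,0.0,0.0]],[0,[0.0,0.0,0.5],[0.0,0.0,0.0]],[0,[0.0,-0.1,0.6],[0.0,0.0,0.0]],[0,[0.0,0.0,0.5],[0.0,0.0,0.0]],[0,[0.0,0.0,0.6],[0.0,0.0,0.0]]]
[[0,[0.0,0.1,0.5],[0.0,0.0,0.0]],[0,[0.0,0.0,0.6],[0.0,0.0,0.0]]]
end [0.4428 0.0386 0.1844] [0.132 3.137 0.007]
```

Call:
send_rows(
  increments=[
    [0, [0, -0.1, 0.5], [0, 0, 0]],
    [0, [0, -0.1, 0.5], [0, 0, 0]],
    [0, [0, -0.2, 0.6], [0, 0, 0]],
    [0, [0, -0.1, 0.5], [0, 0, 0]],
    [0, [0, -0.1, 0.5], [0, 0, 0]],
  ],
)

```text
clock: 13.75
position: [0.4429, 0.0404, 0.2235]
ee_rot: [0.134, 3.137, 0.004]
force: [-0.1, 3.4, 6.5]
width: 0.233
gripper_force: 25.0
```

Call:
send_rows(
  increments=[
    [0, [0, -0.1, 0.6], [0, 0, 0]],
    [0, [0, 0, 0.5], [0, 0, 0]],
    [0, [0, 0, 0.6], [0, 0, 0]],
    [0, [0, 0, 0.5], [0, 0, 0]],
    [0, [0, 0, 0.6], [0, 0, 0]],
  ],
)

```text
clock: 14.25
position: [0.4427, 0.0385, 0.1954]
ee_rot: [0.135, 3.137, 0.002]
force: [-0.2, 0.6, 6.5]
width: 0.226
gripper_force: 25.0
```

Call:
send_rows(
  increments=[
    [0, [0, 0.1, 0.5], [0, 0, 0]],
    [0, [0, 0.1, 0.5], [0, 0, 0]],
    [0, [0, 0, 0], [0, 0, 0]],
    [0, [0, 0, 0], [0, 0, 0]],
    [0, [0, 0, 0], [0, 0, 0]],
  ],
)

```text
clock: 14.75
position: [0.4427, 0.0395, 0.1849]
ee_rot: [0.137, 3.137, -0.001]
force: [3.4, -4.1, -3.8]
width: 0.237
gripper_force: 25.0
```

Run:
```python
from h import *
x,t0=where()
t=cv2.cvtColor(arm.get_image('top'),cv2.COLOR_RGB2BGR)
sc=cv2.cvtColor(arm.get_image('scene'),cv2.COLOR_RGB2BGR)
c=np.zeros((600,800,3),np.uint8);c[:300,:400]=cv2.resize(t[85:235,190:390],(400,300));c[:,400:]=cv2.resize(sc[110:290,290:410],(400,600));cv2.imwrite('pics/m4.png',c)
x,t0=where()
plan([(gtcp(t,x),FC,.05) for t in np.linspace(t0,.25,26)[1:]],0)
```

```text
14.75 local -0.187 -0.1182 -0.0161 r 0.1192 t 2.317 F [ 3.4 -4.1 -3.8] w 0.237
14.85 local -0.187 -0.1182 -0.0161 r 0.1193 t 2.317 F [ 3.9 -3.9 -4.7] w 0.229
[[0,[0.0,-0.2,-1.0],[0.0,0.0,0.0]],[0,[0.0,0.0,-1.0],[0.0,0.0,0.0]],[0,[0.0,0.1,-1.0],[0.0,0.0,0.0]],[0,[0.0,0.1,-0.9],[0.0,0.0,0.0]],[0,[0.0,0.3,-1.0],[0.0,0.0,0.0]]]
[[0,[0.0,0.3,-0.9],[0.0,0.0,0.0]],[0,[0.0,0.4,-1.0],[0.0,0.0,0.0]],[0,[0.0,0.4,-0.8],[0.0,0.0,0.0]],[0,[0.0,0.6,-0.9],[0.0,0.0,0.0]],[0,[0.0,0.6,-0.8],[0.0,0.0,0.0]]]
[[0,[0.0,0.6,-0.7],[0.0,0.0,0.0]],[0,[0.0,0.8,-0.7],[0.0,0.0,0.0]],[0,[0.0,0.7,-0.6],[0.0,0.0,0.0]],[0,[0.0,0.9,-0.5],[0.0,0.0,0.0]],[0,[0.0,0.8,-0.5],[0.0,0.0,0.0]]]
[[0,[0.0,0.9,-0.4],[0.0,0.0,0.0]],[0,[0.0,1.0,-0.4],[0.0,0.0,0.0]],[0,[0.0,0.9,-0.2],[0.0,0.0,0.0]],[0,[0.0,1.0,-0.2],[0.0,0.0,0.0]],[0,[0.0,1.0,-0.1],[0.0,0.0,0.0]]]
[[0,[0.0,1.0,0.0],[0.0,0.0,0.0]],[0,[0.0,1.0,0.1],[0.0,0.0,0.0]],[0,[0.0,0.9,0.1],[0.0,0.0,0.0]],[0,[0.0,1.0,0.2],[0.0,0.0,0.0]],[0,[0.0,1.0,0.4],[0.0,0.0,0.0]]]
end [0.4565 0.2    0.3129] [ 1.370e-01  3.137e+00 -1.000e-03]
```

View pics/m4.png

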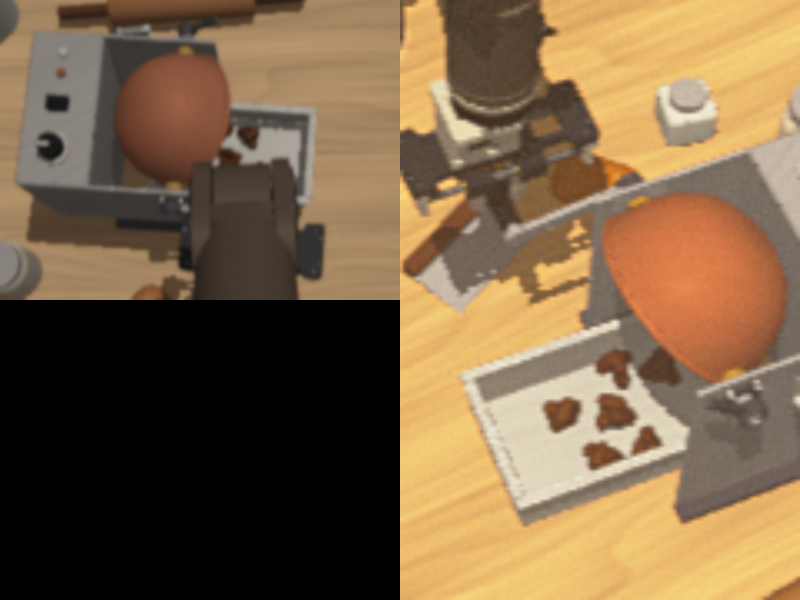

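The scene crop shows six lumps in the pan at (613,368), (660,367), (562,413), (615,413), (603,455) and (647,440), and the kettle inverted. Now I'll swing it back.

Call:
send_rows(
  increments=[
    [0, [0, -0.1, -1.0], [0, 0, 0]],
    [0, [0, 0, -1.0], [0, 0, 0]],
    [0, [0, 0.1, -1.0], [0, 0, 0]],
    [0, [0, 0.1, -0.9], [0, 0, 0]],
    [0, [0, 0.3, -1.0], [0, 0, 0]],
  ],
)

```text
clock: 15.35
position: [0.443, 0.043, 0.2344]
ee_rot: [0.138, 3.137, -0.001]
force: [4.0, -6.4, -0.8]
width: 0.229
gripper_force: 25.0
```

Call:
send_rows(
  increments=[
    [0, [0, 0.3, -0.9], [0, 0, 0]],
    [0, [0, 0.4, -1.0], [0, 0, 0]],
    [0, [0, 0.4, -0.8], [0, 0, 0]],
    [0, [0, 0.6, -0.9], [0, 0, 0]],
    [0, [0, 0.6, -0.8], [0, 0, 0]],
  ],
)

```text
clock: 15.85
position: [0.4449, 0.0665, 0.2786]
ee_rot: [0.137, 3.138, -0.0]
force: [3.7, -3.4, -1.2]
width: 0.23
gripper_force: 25.0
```

Call:
send_rows(
  increments=[
    [0, [0, 0.6, -0.7], [0, 0, 0]],
    [0, [0, 0.8, -0.7], [0, 0, 0]],
    [0, [0, 0.7, -0.6], [0, 0, 0]],
    [0, [0, 0.9, -0.5], [0, 0, 0]],
    [0, [0, 0.8, -0.5], [0, 0, 0]],
  ],
)

```text
clock: 16.35
position: [0.4479, 0.1046, 0.3087]
ee_rot: [0.137, 3.138, -0.0]
force: [2.6, -3.4, -0.7]
width: 0.231
gripper_force: 25.0
```

Run:
```python
from h import *
x,t0=where()
plan([(gtcp(t,x),FC,.05) for t in np.linspace(t0,.25,11)[1:]],0)
```

```text
16.35 local -0.1873 -0.0529 0.1077 r 0.12 t 1.068 F [ 2.6 -3.4 -0.7] w 0.231
[[0,[0.0,0.9,-0.4],[0.0,0.0,0.0]],[0,[0.0,0.9,-0.3],[0.0,0.0,0.0]],[0,[0.0,1.0,-0.3],[0.0,0.0,0.0]],[0,[0.0,0.9,-0.1],[0.0,0.0,0.0]],[0,[0.0,1.0,-0.1],[0.0,0.0,0.0]]]
[[0,[0.0,1.0,0.0],[0.0,0.0,0.0]],[0,[0.0,1.0,0.0],[0.0,0.0,0.0]],[0,[0.0,0.9,0.2],[0.0,0.0,0.0]],[0,[0.0,1.0,0.2],[0.0,0.0,0.0]],[0,[0.0,0.9,0.3],[0.0,0.0,0.0]]]
end [0.4562 0.1992 0.3137] [ 0.137  3.138 -0.   ]
```

Call:
send_rows(
  increments=[
    [0, [0, 0.9, -0.4], [0, 0, 0]],
    [0, [0, 0.9, -0.3], [0, 0, 0]],
    [0, [0, 1.0, -0.3], [0, 0, 0]],
    [0, [0, 0.9, -0.1], [0, 0, 0]],
    [0, [0, 1.0, -0.1], [0, 0, 0]],
  ],
)

```text
clock: 16.85
position: [0.4518, 0.1523, 0.321]
ee_rot: [0.136, 3.138, 0.002]
force: [0.3, -3.4, 8.5]
width: 0.229
gripper_force: 25.0
```

Call:
send_rows(
  increments=[
    [0, [0, 1.0, 0], [0, 0, 0]],
    [0, [0, 1.0, 0], [0, 0, 0]],
    [0, [0, 0.9, 0.2], [0, 0, 0]],
    [0, [0, 0.7, 0.2], [0, 0, 0]],
    [0, [0, 0.4, 0.1], [0, 0, 0]],
  ],
)

```text
clock: 17.35
position: [0.4552, 0.1938, 0.3156]
ee_rot: [0.133, 3.138, 0.004]
force: [-0.4, -1.1, 9.9]
width: 0.233
gripper_force: 25.0
```

Call:
send_rows(
  increments=[
    [0, [0, 0, 0], [0, 0, 0]],
    [0, [0, 0, 0], [0, 0, 0]],
  ],
)

```text
clock: 17.55
position: [0.4553, 0.1943, 0.3156]
ee_rot: [0.132, 3.138, 0.005]
force: [0.3, 3.5, 5.8]
width: 0.23
gripper_force: 25.0
```

Run:
```python
from h import *
x,t0=where()
plan([(gtcp(t,x),FC,.05) for t in np.linspace(t0,.09,9)[1:]],0)
```

```text
17.55 local -0.1876 0.037 0.1146 r 0.1204 t 0.299 F [0.3 3.5 5.8] w 0.23
[[0,[0.0,0.3,0.1],[0.0,0.0,0.0]],[0,[0.0,0.3,0.1],[0.0,0.0,0.0]],[0,[0.0,0.3,0.2],[0.0,0.0,0.0]],[0,[0.0,0.2,0.1],[0.0,0.0,0.0]],[0,[0.0,0.3,0.1],[0.0,0.0,0.0]]]
[[0,[0.0,0.3,0.2],[0.0,0.0,0.0]],[0,[0.0,0.3,0.1],[0.0,0.0,0.0]],[0,[0.0,0.3,0.2],[0.0,0.0,0.0]]]
end [0.4572 0.2172 0.3046] [0.132 3.138 0.005]
```

Call:
send_rows(
  increments=[
    [0, [0, 0.3, 0.1], [0, 0, 0]],
    [0, [0, 0.3, 0.1], [0, 0, 0]],
    [0, [0, 0.3, 0.1], [0, 0, 0]],
    [0, [0, 0.3, 0.1], [0, 0, 0]],
    [0, [0, 0.3, 0.2], [0, 0, 0]],
  ],
)

```text
clock: 18.05
position: [0.4564, 0.2085, 0.3099]
ee_rot: [0.134, 3.138, 0.005]
force: [-0.7, 1.1, 13.2]
width: 0.237
gripper_force: 25.0
```

Call:
send_rows(
  increments=[
    [0, [0, 0.3, 0.1], [0, 0, 0]],
    [0, [0, 0.3, 0.2], [0, 0, 0]],
    [0, [0, 0.2, 0.1], [0, 0, 0]],
    [0, [0, 0, 0], [0, 0, 0]],
    [0, [0, 0, 0], [0, 0, 0]],
  ],
)

```text
clock: 18.55
position: [0.4571, 0.2167, 0.3057]
ee_rot: [0.133, 3.138, 0.005]
force: [-1.2, 1.4, 8.7]
width: 0.236
gripper_force: 25.0
```

Run:
```python
from h import *
x,t0=where()
sc=cv2.cvtColor(arm.get_image('scene'),cv2.COLOR_RGB2BGR);cv2.imwrite('pics/sc5.png',sc)
plan([(gtcp(t,x),FC,.05) for t in np.linspace(t0,.02,5)[1:]],0,dec=2)
```

```text
18.55 local -0.1876 0.0595 0.1047 r 0.1204 t 0.094 F [-1.2  1.4  8.7] w 0.236
[[0,[0.0,0.16,0.15],[0.0,0.0,0.0]],[0,[0.0,0.19,0.12],[0.0,0.0,0.0]],[0,[0.0,0.19,0.12],[0.0,0.0,0.0]],[0,[0.0,0.19,0.12],[0.0,0.0,0.0]]]
end [0.4577 0.224  0.3006] [0.133 3.138 0.005]
```

Call:
send_rows(
  increments=[
    [0, [0, 0.2, 0.1], [0, 0, 0]],
    [0, [0, 0.2, 0.1], [0, 0, 0]],
    [0, [0, 0.2, 0.1], [0, 0, 0]],
    [0, [0, 0, 0], [0, 0, 0]],
    [0, [0, 0, 0], [0, 0, 0]],
  ],
)

```text
clock: 19.1
position: [0.4575, 0.2221, 0.3025]
ee_rot: [-0.134, -3.139, -0.003]
force: [-0.2, -0.7, 7.3]
width: 0.229
gripper_force: 25.0
```

Run:
```python
from h import *
x,t0=where()
sc=cv2.cvtColor(arm.get_image('scene'),cv2.COLOR_RGB2BGR);cv2.imwrite('pics/sc6.png',sc)
b=[cv2.imread(f'pics/{f}.png')[215:255,370:430] for f in('scene0','sc5','sc6')]
cv2.imwrite('pics/m6.png',np.vstack([cv2.resize(i,(300,200),interpolation=cv2.INTER_CUBIC) for i in b]))
```

```text
19.1 local -0.1877 0.0649 0.1015 r 0.1205 t 0.042 F [-0.2 -0.7  7.3] w 0.229
```

View pics/m6.png

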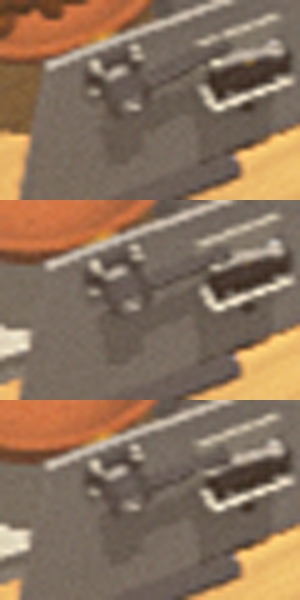

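Call:
send_rows(
  increments=[
    [0, [0, 0.2, 0.1], [0, 0, 0]],
    [0, [0, 0.1, 0.1], [0, 0, 0]],
    [0, [0, 0, 0], [0, 0, 0]],
    [0, [0, 0, 0], [0, 0, 0]],
    [0, [0, 0, 0], [0, 0, 0]],
  ],
)

```text
clock: 19.65
position: [0.4578, 0.2251, 0.3005]
ee_rot: [-0.134, -3.139, -0.004]
force: [-0.6, 0.0, 7.6]
width: 0.232
gripper_force: 25.0
```

Run:
```python
from h import *
where()
```

```text
19.65 local -0.1877 0.0679 0.0995 r 0.1205 t 0.012 F [-0.6  0.   7.6] w 0.232
```

Call:
send_rows(
  increments=[
    [3, [0, 0, 0], [0, 0, 0]],
    [4, [0, 0, 0], [0, 0, 0]],
    [5, [0, 0, 0], [0, 0, 0]],
    [6, [0, 0, 0], [0, 0, 0]],
    [6, [0, 0, 0], [0, 0, 0]],
  ],
)

```text
clock: 20.15
position: [0.4576, 0.2237, 0.2997]
ee_rot: [-0.136, -3.138, -0.0]
force: [0.3, 0.1, 0.0]
width: 0.616
gripper_force: 0.0
```

Call:
send_rows(
  increments=[
    [6, [0, 0, -1], [0, 0, 0]],
    [6, [0, 0, -2], [0, 0, 0]],
    [6, [0, 0, -3], [0, 0, 0]],
    [6, [0, 0, -3], [0, 0, 0]],
    [6, [0, 0, -3], [0, 0, 0]],
  ],
)

```text
clock: 20.65
position: [0.4578, 0.2233, 0.4219]
ee_rot: [-0.136, -3.139, -0.001]
force: [0.5, 0.3, -0.7]
width: 0.652
gripper_force: 0.0
```

Call:
send_rows(
  increments=[
    [6, [3, 0, -2], [0, 0, 0]],
    [6, [3, 0, 0], [0, 0, 0]],
    [6, [3, 0, 0], [0, 0, 0]],
    [6, [0, 0, 0], [0, 0, 0]],
    [6, [0, 0, 0], [0, 0, 0]],
  ],
)

```text
clock: 21.15
position: [0.3682, 0.2313, 0.4408]
ee_rot: [0.134, 3.138, 0.003]
force: [0.7, -1.4, 0.2]
width: 0.658
gripper_force: 0.0
```

Run:
```python
from h import *
where()
P=arm.camera_params('wrist')
w,t,sc=[cv2.cvtColor(arm.get_image(n),cv2.COLOR_RGB2BGR) for n in('wrist','top','scene')]
cv2.imwrite('pics/w7.png',w);cv2.imwrite('pics/top7.png',t);cv2.imwrite('pics/sc7.png',sc)
c=np.zeros((600,800,3),np.uint8);c[:300,:480]=cv2.resize(w,(480,300));c[300:,:400]=cv2.resize(t[85:235,190:390],(400,300));c[300:,400:]=cv2.resize(sc[110:290,235:475],(400,300));cv2.imwrite('pics/m7.png',c)
for tt in(-.05,.016,.05):print(tt,proj('wrist',grip(tt,-.216),P),proj('scene',grip(tt,-.216)),proj('scene',grip(tt,-.14)))
```

```text
21.15 local -0.2775 0.0666 0.2398 r 0.2488 t 0.34 F [ 0.7 -1.4  0.2] w 0.658
-0.05 [328.71831865 261.47531596] [369.86343284 121.7906792 ] [380.03537589 139.31870814]
0.016 [321.77624878 263.68576326] [368.15120535 121.41787123] [378.31714623 138.99492444]
0.05 [317.99217536 264.76833484] [367.22750233 121.26965849] [377.38861761 138.87179207]
```

View pics/m7.png

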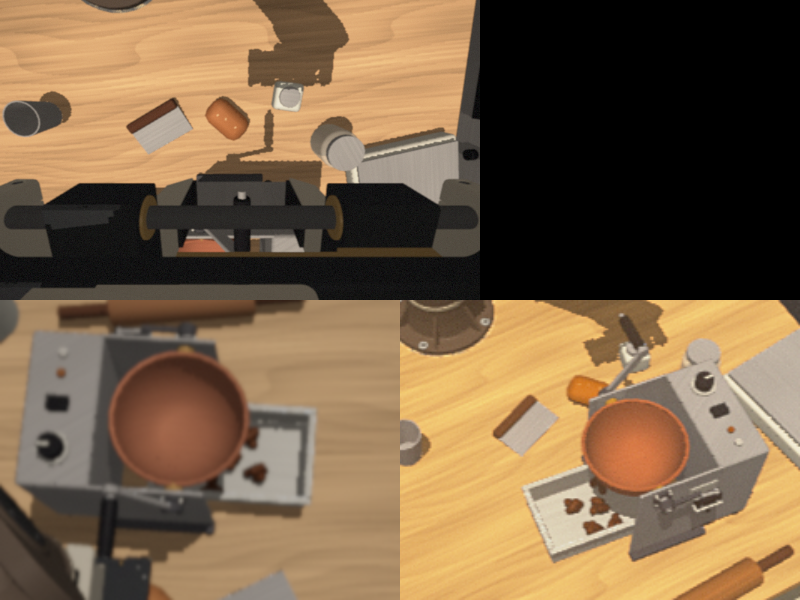

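The composite shows the kettle empty and upright. The grip is at wrist column about 323, against 322 predicted for tilt 0.016. The lumps are in the pan, the bystanders haven't moved, and the gripper is clear.

```bash
python3 -c "
from cell import arm
print(arm.sign_off())"
```

```text
the job is handed in; nothing more can be done
None
```

I've handed the job in at about 21 s: all six lumps are in the pan in the bay, and the kettle is back upright at about 0.01 rad, past the 0.05 click and short of overtravel (below −0.05). I took that tilt from the crank grip's position, because the pictures were too coarse to see the switch lever itself.

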